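# Lower the microscope head on its ratchet crank

## Robot

A 6-joint arm with a two-finger parallel gripper is mounted at the origin on the work surface. World frame = base frame: x ahead of the robot, y to its left, z up, the work surface at z = 0. Lengths are in m, angles in degrees, forces in N, time in s.
With the tool pointing down it reaches from about 0.275 to 0.725 m from the base axis. Payload 5.6 kg.
Tool frame: the origin (TCP) lies on the centre line of the jaws, within the pads' length; the fingertips stand 22 mm ahead of it and the grasp point (between the pads) lies 3 mm ahead of it; z points along the fingers, y is the line along which they close (so a half turn about z gives the same grasp; the last joint's range is limited). The gripper opens to 85 mm and grips with 20 to 120 N. Pads are 22 mm wide; open, the fingers measure 114 mm over their backs; the gripper's body (76 mm by 85 mm) begins 54 mm behind the grasp point. The pads swing forward as they close: fully open they stand 13 mm farther back than shut.
Start: joints at [-59.038, 14.616, 6.199, 0, -81.583, -16.306], TCP at [0.139, -0.532, 0.253] pointing down, gripper open.
Joint ranges: [-168.99, 168.99], [-69.2, 112.95], [-62.41, 85.93], [-164.36, 98.24], [-168.68, -3.75], [-174.98, 174.98]. Speed limits (degrees/s): [147.25, 147.25, 180, 180, 180, 180].

## Interface

Orientations are given as a 3x3 rotation matrix whose columns are the frame's x, y, z axes.
In Python, from rig import r gives the robot as it stands.
- The arm moves only by the tool arm_command, never from a script. Its arguments are lists of equal length, an entry for each row: "claw": the opening, from -1 (shut) to 1 (fully open); "translation": the shift along the tool's x, y, z in mm, a list of three; "twist": the turn about the tool's z in degrees. A call has 1 to 12 rows; each row shifts and turns the commanded pose from where the row before left it, along the tool's axes as they then stand; what a row does not reach is not made up. A row lasts 1/10 s, in which the tool goes at most 50 mm and 8.59 degrees, less where a joint would pass 70% of its speed; a pose out of reach is approached as far as the arm can. A call with a gripper value outside its range is refused whole. The fingers move at their own pace and stop on an object; "squeeze" is the grip in N (left out, the last holds). Time passes only in rows, so rows that do not move let the fingers close. It gives the time, the measured TCP pose, the force, the opening and the grip force at its end, in the units of the state.
- r.sense(): the state, without advancing time (a new reading comes with each control period).
- r.grab_frame(name): name is "scene" or "side" or "wrist"; returns the picture (420x560x3 uint8, red, green, blue); there is no depth.
- r.camera_model(name): a dict with "intrinsics" (3x3 intrinsics, pixels), "k1" (the pictures are not rectified: a ray, as slopes to the right and down, at radius r is drawn at 1 + k1 r^2 times it, then the intrinsics apply), "eye" and "orientation" of the camera in the world; the wrist camera has in their place "T_tool_cam" (4x4, takes a point from camera to tool coordinates, whose origin is the TCP and whose axes are the flange's). Camera axes: x right, y up, looking along -z (the intrinsics and any distortion apply to the point x, -y, -z); pixel columns grow to the right and rows downward; lengths in m; the calibration is good to about 2 mm. A picture is of the moment at which its call begins: read the wrist's pose just before it. camera_model takes no time and is no camera call.
- r.job_done(): hands the job in; it is judged then, once.
The state is a dict: "time": time; "q": joint angles; "qd": joint speeds; "joint_torque": joint torques, N m; "eef_pos": TCP position; "tcp_rot": TCP orientation; "ft_force": force on the tool from outside, world axes, zero at the start; "moment": the same for the moment, N m; "opening": finger opening in m; "finger_force": force on a finger pad.
Only numpy, scipy, OpenCV 4.12 (cv2) and the standard library are available. Lean on these libraries where they do the work, as an engineer would, in place of code of your own. Each camera call takes 0.05 s, during which the arm holds its last target. There are 200 camera calls.

## Task

The microscope head hangs on the ratchet of its column lift: push the pawl lever fully over to its release side, then take the weight on the crank knob and wind up a little until the pawl springs clear. Keep hold of the crank and let it turn back slowly under the load, never letting it run, until the head rests gently on the rubber-capped park post; stop there without cranking it down hard and let go. Do not force the crank back against an engaged pawl, and leave the jar, dish and screwdriver where they are.

Things in the scene. Friction and masses are not known exactly. Their poses are not given: they have to be found in the camera images.
- crank: The crank with its ratchet wheel (dark steel, 92 mm, 12 saw teeth) on a vertical shaft on a white gear housing (200 x 230 mm, top 90 mm above the table). It winds up CLOCKWISE seen from above; anticlockwise lowers the head, 18 mm per rad. Origin on its axis at table height. The load pushes the knob anticlockwise with 5 to 12 N; let go with the pawl out and it runs away.
- head: The white microscope head (2.4 to 3.8 kg) that slides up and down the column, 18 mm per rad of crank; under it is an aluminium ring, 60 mm diameter. Origin on the crank axis; its z rises and falls with the head.
- lever (a joint): Angle (rad) of the pawl lever: 0 = hold (pawl sprung inward), 0.7 = release stop (pawl sprung outward). It grows ANTICLOCKWISE seen from above, the peg swinging to the stand's -x. It stays where it is left; pushing takes about 2 N at the peg. Set to release, the pawl still stays caught under the load until the crank is wound up some 0.05 to 0.2 rad.
- crank_axis (a point): Point on the crank's vertical axis, level with the knob's middle (157 mm above the table). Its x and y axes are the stand's (x away from the robot), z up. The column, a 36 mm tube 420 mm tall, stands at stand x +50, y -240 mm from here, the head beyond it. The steel crank arm is 20 mm wide, its top 124 mm above the table.
- knob_mid (a point): Middle of the crank's upright round black knob: 26 mm diameter, 58 mm tall (128 to 186 mm above the table), spinning freely on its pin, 65 mm from the crank axis. At the start it is within 5 degrees of the direction -150 degrees from the stand's x axis (anticlockwise positive).
- lever_peg (a point): Upper part of the upright black peg at the end of the pawl lever: 14 mm diameter, rising from 112 to 147 mm above the table; this point is 134 mm above the table, on the peg's axis, 100 mm from the lever's pivot.
- lever_pivot (a point): Point on the vertical pivot of lever and pawl, level with lever_peg's point, at stand x -52, y +60 mm from the crank axis. In hold the peg lies 70 degrees from the stand's x axis about this pivot (anticlockwise positive), at release 110 degrees.
- pawl_tip (a point): Nose of the steel pawl, which lies flat beside the ratchet wheel (92 mm across, under the crank arm): 40 mm from the crank axis (horizontally) when seated in a tooth, about 60 mm when sprung clear.
- pawl: The steel pawl, 55 mm long; origin on its pivot at table height. Its nose presses on the wheel with about 10 to 35 N when the head hangs on it.
- knob: The crank's knob, 26 mm diameter, 58 mm tall; origin at the centre of its lower end.
- foot_under (a point): Centre of the underside of the ring (60 mm diameter) under the head, about 116 mm above the table at the start.
- park_post: The upright steel park post straight under the head's ring, with a rubber cap 44 mm across on top, where the ring comes to rest. The cap is stiffly telescopic and set differently each time: its top may be 80 to 100 mm above the table and is not measured, so the landing must be felt: the weight leaves the crank knob. Origin at the post's lower end.
- jar_mid (a point): Bystander: amber glass jar, 48 mm diameter, 70 mm tall, on the table; this point is half-way up.
- dish_mid (a point): Bystander: white shallow dish, 84 mm diameter, 16 mm tall, on the table; this point is half-way up.
- driver: Bystander: screwdriver, 160 mm long, lying on the table.

How it is judged (in metres and radians):
On the way, in this order (a step that is already met when the one before it is completed fails the run):
1. the pawl lever is over to its release side while the load still hangs on the pawl (value of joint lever above 0.55 rad and horizontal distance between pawl_tip and crank_axis below 0.046 m), for 0.1 s.
2. the pawl has sprung clear of the ratchet with the crank knob held by the fingers (horizontal distance between pawl_tip and crank_axis above 0.052 m and contact force between the fingers and knob above 0.5 N), for 0.2 s.
3. the head has come down to rest on the park post (contact force between head and park_post above 14 N), for 0.3 s.
At the end, for the whole second after the job is handed in: the head's ring rests on the park post's cap with its weight (over 14 N) and is still (under 5 mm/s), the lever is on its release side (over 0.55 rad) and the pawl stays clear of the ratchet (nose over 52 mm from the crank axis) (contact force between head and park_post above 14 N and linear speed of head below 0.005 m/s and value of joint lever above 0.55 rad and horizontal distance between pawl_tip and crank_axis above 0.052 m); the robot touches nothing.
It fails at once if the head runs away (moves faster than 40 mm/s) (linear speed of head above 0.04 m/s).
It fails at once if the head is pressed on the park post with more than 70 N (contact force between head and park_post above 70 N).
It fails at once if the crank is forced back against the pawl (over 70 N on the pawl) (contact force between pawl and crank above 70 N).
It fails at once if the jar, the dish or the screwdriver is moved over 20 mm (distance of any of jar_mid, dish_mid, driver from where it was at the start of the episode above 0.02 m).
It also fails if it takes over 72 s, if anything falls off the work surface, if the arm or the gripper's body presses on something with over 40 N, if the wrist force passes 120 N, or if a joint passes its speed limit or range.

## Working session

There is one attempt and no reset: what is moved stays moved. The work goes in short steps, Python scripts to look and compute and a tool call to move; the robot and the scene stay as the last step left them, time stands still between calls to the robot, and variables do not carry over. Pictures are saved under pics/ and viewed, at most 10 in all, crops included, and the job is handed in when it is done.

Besides the shell and the picture viewer there is one more tool, called by a JSON object that holds its "op" and its "data", one argument or row to a line. arm_command: Moves the arm, as the interface text tells. Its arguments: {"type":"object","properties":{"claw":{"type":"array"},"translation":{"type":"array"},"twist":{"type":"array"},"squeeze":{"type":"number"}},"required":["claw","translation","twist"]}

```bash
mkdir -p pics; ls
python3 - <<'E'
from rig import r
import cv2,json
s=r.sense();print(s)
for n in("scene","side"):
    cv2.imwrite(f"pics/{n}0.png",r.grab_frame(n)[:,:,::-1]);print(n,r.camera_model(n))
print(r.camera_model("wrist"))
E
```

```text
pics
{'time': 0.0, 'q': array([-5.90366317e+01,  1.46537236e+01,  6.12924676e+00, -2.92582122e-02,
       -8.15855190e+01, -1.63070264e+01]), 'qd': array([ 0.02763966, -0.01711501, -0.05925581, -0.01522897, -0.0147599 ,
       -0.05355883]), 'joint_torque': array([-2.77402523e-04, -3.86625910e+01,  2.37948561e+01,  5.36543280e+00,
       -6.03047025e-03, -4.41797638e-06]), 'eef_pos': array([ 0.13910863, -0.53162036,  0.25237422]), 'tcp_rot': array([[-9.67479842e-01, -2.52947521e-01, -5.54533322e-04],
       [-2.52948123e-01,  9.67477965e-01,  1.90609259e-03],
       [ 5.43573742e-05,  1.98437432e-03, -9.99998030e-01]]), 'ft_force': array([-1.24933564,  0.53427526, -0.05532901]), 'moment': array([ 0.05645767, -0.0530312 , -0.0409575 ]), 'finger_force': 0.0, 'opening': 0.08568969282774842}
scene {'intrinsics': array([[421.81098847,   0.        , 280.83513728],
       [  0.        , 421.81098847, 210.91195849],
       [  0.        ,   0.        ,   1.        ]]), 'k1': -0.09069689527896212, 'eye': array([ 1.17935992, -0.12744964,  0.65317577]), 'orientation': array([[ 0.25371809, -0.614
[... 391 characters left out ...]
 array([[ 0.77613419, -0.40796089,  0.48081559],
       [ 0.63049091,  0.49017129, -0.60184161],
       [ 0.00984584,  0.7702597 ,  0.63765433]])}
{'intrinsics': array([[355.56952669,   0.        , 280.44269202],
       [  0.        , 355.56952669, 214.93796035],
       [  0.        ,   0.        ,   1.        ]]), 'k1': -0.07821863141360573, 'T_tool_cam': array([[-4.77076938e-04,  9.45868764e-01,  3.24549000e-01,
         8.33283874e-02],
       [ 9.99999823e-01,  5.66436706e-04, -1.80860004e-04,
        -6.69170252e-05],
       [-3.54906295e-04,  3.24548857e-01, -9.45868867e-01,
        -1.20044547e-01],
       [ 0.00000000e+00,  0.00000000e+00,  0.00000000e+00,
         1.00000000e+00]])}
```

View pics/scene0.png

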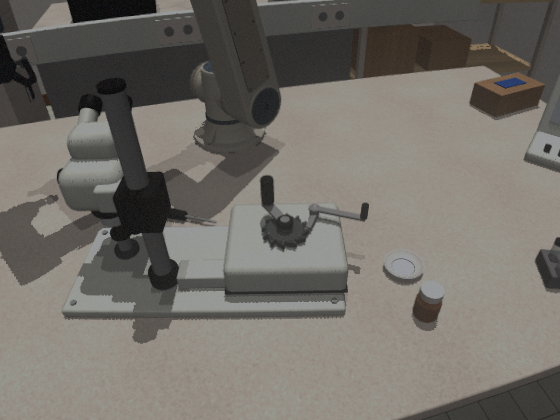

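View pics/side0.png

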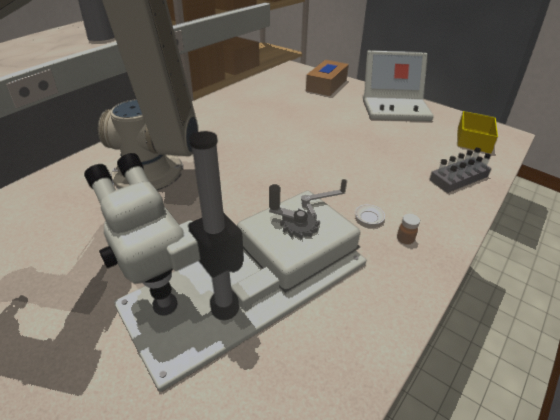

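```bash
cat > h.py <<'E'
from rig import r
import numpy as np
from scipy.optimize import least_squares
def proj(P,m,eye=None,R=None):
    eye=m["eye"] if eye is None else eye; R=m["orientation"] if R is None else R
    c=R.T@(np.asarray(P)-eye); u=np.array([c[0],-c[1]])/-c[2]
    u=u*(1+m["k1"]*(u@u)); K=m["intrinsics"]
    return np.array([K[0,0]*u[0]+K[0,2],K[1,1]*u[1]+K[1,2]])
def wcam(s):
    T=r.camera_model("wrist")["T_tool_cam"]; R=s["tcp_rot"]
    return s["eef_pos"]+R@T[:3,3], R@T[:3,:3]
def stand(p,x,y,z):
    c,s=np.cos(p[2]),np.sin(p[2]); return np.array([p[0]+c*x-s*y,p[1]+s*x+c*y,z])
E
python3 - <<'E'
from h import *
M={n:r.camera_model(n) for n in("scene","side")}
def pts(p):
    a,b=p[3],np.deg2rad(70)
    return [stand(p,.065*np.cos(a),.065*np.sin(a),.157),stand(p,-.052+.1*np.cos(b),.06+.1*np.sin(b),.1295),
      stand(p,.05,-.24,.42),stand(p,-.052,.06,.115)]
obs={"scene":[(267,191),(364.5,212),(113,86),(314,208)],"side":[(274.5,197),(344,186),(203,139),(307,199)]}
f=lambda p:np.concatenate([proj(P,M[n])-o for n in M for P,o in zip(pts(p),obs[n])])
for y0 in (0,):
    s=least_squares(f,[.6,-.1,y0,np.deg2rad(-150)]);print(s.x,np.rad2deg(s.x[2:]),s.cost);print(s.fun.reshape(2,-1,2).round(1))
    for P in pts(s.x):print(P.round(4))
E
```

```text
[ 0.59151623  0.02455413 -0.27415359 -2.55134578] [ -15.70784362 -146.18134503] 5.1264029389387495
[[[-0.5 -0.8]
  [ 0.1  0.6]
  [-0.6  0.9]
  [ 0.9 -0.7]]

 [[ 0.1 -0.3]
  [ 0.9  0.1]
  [-0.4  0.8]
  [-0.2 -2.2]]]
[0.5297 0.0043 0.157 ]
[0.6161 0.1776 0.1295]
[ 0.5747 -0.22    0.42  ]
[0.5577 0.0964 0.115 ]
```

Run:
```python
from h import *
M={n:r.camera_model(n) for n in("scene","side")}
for o in [((97,165),(143,230)),((124,240),(163,290)),((403,266),(370,216)),((428,300),(409,228))]:
    f=lambda P:np.concatenate([proj(P,M[n])-q for n,q in zip(M,o)])
    s=least_squares(f,[.6,-.1,.1]);print(s.x.round(3),s.fun.round(1))
R=np.array([[-.9675,-.253],[-.253,.9675]])
w=[(.1391,-.5316),(.2,-.27),(.33,0),(.65,.186),(.571,.201)]
for a,b in zip(w,w[1:]): print((R.T@(np.array(b)-a)*1000).round(0))
```

```text
[ 0.477 -0.299  0.24 ] [-0.1  0.4 -0.1 -0.4]
[ 0.476 -0.294  0.057] [ 0.6 -2.5  0.6  2.5]
[0.667 0.256 0.008] [-0.1  0.3 -0.1 -0.4]
[0.782 0.242 0.04 ] [-0.1  0.3 -0.1 -0.4]
[-125.  238.]
[-194.  228.]
[-357.   99.]
[73. 34.]
```

{"op": "arm_command", "data": {
  "claw": [-1, -1, -1, -1, -1, -1, -1, -1, -1, -1],
  "translation": [
    [-12, 24, 0],
    [-12, 24, 0],
    [-12, 24, 0],
    [-12, 24, 0],
    [-12, 24, 0],
    [-12, 24, 0],
    [-13, 24, 0],
    [-13, 24, 0],
    [-13, 23, 0],
    [-14, 23, 0]
  ],
  "twist": [0, 0, 0, 0, 0, 0, 0, 0, 0, 0],
  "squeeze": 60
}}

```text
time: 1.1
eef_pos: [0.1997, -0.2691, 0.253]
tcp_rot: [[-0.968, -0.253, -0.0], [-0.253, 0.968, 0.0], [0.0, 0.0, -1.0]]
ft_force: [0.6, 0.4, -0.0]
opening: 0.0
finger_force: 0.0
```

{"op": "arm_command", "data": {
  "claw": [-1, -1, -1, -1, -1, -1, -1, -1, -1, -1],
  "translation": [
    [-19, 23, 0],
    [-19, 23, 0],
    [-19, 23, 0],
    [-19, 23, 0],
    [-19, 23, 0],
    [-19, 23, 0],
    [-20, 23, 0],
    [-20, 23, 0],
    [-20, 22, 0],
    [-20, 22, 0]
  ],
  "twist": [0, 0, 0, 0, 0, 0, 0, 0, 0, 0]
}}

```text
time: 2.1
eef_pos: [0.3299, 0.0007, 0.2531]
tcp_rot: [[-0.967, -0.254, -0.0], [-0.254, 0.967, 0.0], [0.0, 0.0, -1.0]]
ft_force: [1.1, -0.1, 0.6]
opening: 0.0001
finger_force: 0.0
```

{"op": "arm_command", "data": {
  "claw": [-1, -1, -1, -1, -1, -1, -1, -1, -1, -1, -1, -1],
  "translation": [
    [-30, 8, 0],
    [-30, 8, 0],
    [-30, 8, 0],
    [-30, 8, 0],
    [-30, 8, 0],
    [-30, 8, 0],
    [-30, 9, 0],
    [-30, 9, 0],
    [-30, 8, 0],
    [-30, 8, 0],
    [-29, 8, 0],
    [-28, 8, 0]
  ],
  "twist": [0, 0, 0, 0, 0, 0, 0, 0, 0, 0, 0, 0]
}}

```text
time: 3.3
eef_pos: [0.6513, 0.1852, 0.2524]
tcp_rot: [[-0.967, -0.253, -0.001], [-0.253, 0.967, -0.0], [0.001, -0.0, -1.0]]
ft_force: [-0.1, 0.0, 0.1]
opening: 0.0001
finger_force: 0.0
```

Run:
```python
from h import *
import cv2
s=r.sense();e,R=wcam(s);m=r.camera_model("wrist")
cv2.imwrite("pics/w1.png",r.grab_frame("wrist")[:,:,::-1])
for P in [(.5297,.0043,.186),(.6161,.1776,.147),(.5577,.0964,.115),(.5915,.0246,.124)]: print(P,proj(P,m,e,R).round(0))
```

```text
(0.5297, 0.0043, 0.186) [-14. -63.]
(0.6161, 0.1776, 0.147) [283. 171.]
(0.5577, 0.0964, 0.115) [188.  50.]
(0.5915, 0.0246, 0.124) [73. 75.]
```

View pics/w1.png

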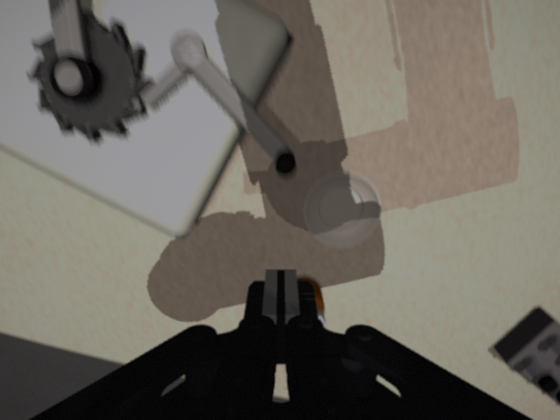

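{"op": "arm_command", "data": {
  "claw": [-1, -1, -1, -1, -1, -1],
  "translation": [
    [0, 0, 25],
    [0, 0, 25],
    [0, 0, 25],
    [0, 0, 20],
    [0, 0, 15],
    [0, 0, 0]
  ],
  "twist": [0, 0, 0, 0, 0, 0]
}}

```text
time: 3.95
eef_pos: [0.6488, 0.1841, 0.1399]
tcp_rot: [[-0.968, -0.253, -0.006], [-0.253, 0.968, -0.002], [0.006, -0.001, -1.0]]
ft_force: [0.0, 0.4, -0.3]
opening: 0.0003
finger_force: 0.0
```

{"op": "arm_command", "data": {
  "claw": [-1, -1, -1, -1, -1, -1, -1, -1, -1, -1, -1, -1],
  "translation": [
    [6, 3, 0],
    [6, 3, 0],
    [6, 3, 0],
    [6, 3, 0],
    [6, 3, 0],
    [6, 3, 0],
    [6, 3, 0],
    [6, 3, 0],
    [6, 3, 0],
    [6, 3, 0],
    [6, 3, 0],
    [4, 1, 0]
  ],
  "twist": [0, 0, 0, 0, 0, 0, 0, 0, 0, 0, 0, 0]
}}

```text
time: 5.15
eef_pos: [0.5758, 0.207, 0.1448]
tcp_rot: [[-0.967, -0.255, 0.008], [-0.255, 0.967, 0.013], [-0.011, 0.011, -1.0]]
ft_force: [3.9, 19.9, -3.0]
opening: -0.0
finger_force: 9.6
```

Run:
```python
from h import *
import cv2
s=r.sense();print(s["eef_pos"],s["ft_force"]);e,R=wcam(s);m=r.camera_model("wrist")
cv2.imwrite("pics/w2.png",r.grab_frame("wrist")[:,:,::-1])
for a in(.5,.6,.7):
    b=np.deg2rad(54.3)+a;print(a,proj((.5577+.1*np.cos(b),.0964+.1*np.sin(b),.147),m,e,R).round(0))
print(proj((.5577,.0964,.115),m,e,R))
```

```text
[0.57579631 0.20702001 0.1448171 ] [ 3.87741627 19.92932387 -2.96850804]
0.5 [256. 300.]
0.6 [264. 278.]
0.7 [270. 255.]
[ 49.53545394 186.23294916]
```

View pics/w2.png

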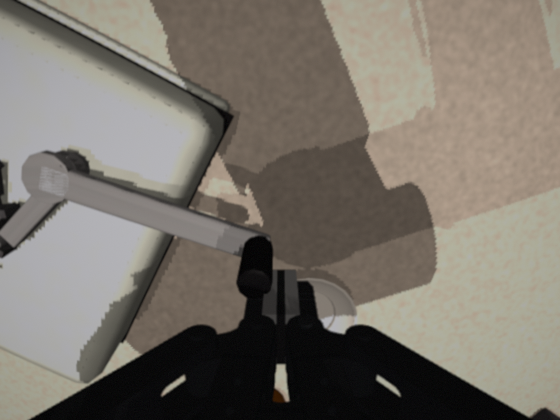

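{"op": "arm_command", "data": {
  "claw": [-1, -1, -1, -1, -1, -1, -1, -1, -1, -1, -1],
  "translation": [
    [-8, 0, 0],
    [-8, 0, 0],
    [-4, -4, 0],
    [0, -4, 0],
    [0, -4, 0],
    [5, 0, 0],
    [5, 0, 0],
    [4, 0, 0],
    [4, 0, 0],
    [3, 0, 0],
    [0, 0, 0]
  ],
  "twist": [0, 0, 0, 0, 0, 0, 0, 0, 0, 0, 0]
}}

```text
time: 6.3
eef_pos: [0.5757, 0.1877, 0.1435]
tcp_rot: [[-0.967, -0.253, -0.0], [-0.253, 0.967, -0.0], [0.0, -0.0, -1.0]]
ft_force: [0.8, 0.6, -0.4]
opening: 0.0001
finger_force: 0.2
```

Run:
```python
from h import *
import cv2
s=r.sense();print(s["eef_pos"],s["ft_force"]);e,R=wcam(s);m=r.camera_model("wrist")
cv2.imwrite("pics/w3.png",r.grab_frame("wrist")[:,:,::-1])
for a in(.5,.6,.7):
    b=np.deg2rad(54.3)+a;print(a,[proj((.5577+.1*np.cos(b),.0964+.1*np.sin(b),z),m,e,R).round(0) for z in(.112,.147)])
print(proj((.5577,.0964,.115),m,e,R))
```

```text
[0.5757272  0.18766978 0.14354703] [ 0.7610813   0.61702162 -0.35254953]
0.5 [array([300., 270.]), array([304., 313.])]
0.6 [array([307., 252.]), array([314., 291.])]
0.7 [array([313., 233.]), array([321., 268.])]
[ 92.24355934 197.56697791]
```

View pics/w3.png

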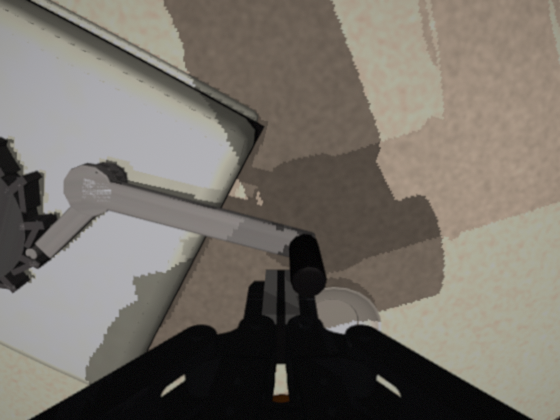

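{"op": "arm_command", "data": {
  "claw": [-1, -1, -1, -1, -1, -1, -1],
  "translation": [
    [0, 4, 0],
    [2, 0, 0],
    [2, 0, 0],
    [2, 0, 0],
    [1, 0, 0],
    [1, 0, 0],
    [0, 0, 0]
  ],
  "twist": [0, 0, 0, 0, 0, 0, 0]
}}

```text
time: 7.05
eef_pos: [0.5674, 0.1896, 0.1434]
tcp_rot: [[-0.967, -0.253, -0.0], [-0.253, 0.967, -0.0], [0.0, -0.0, -1.0]]
ft_force: [1.2, 0.6, 0.5]
opening: 0.0001
finger_force: 0.7
```

{"op": "arm_command", "data": {
  "claw": [-1, -1, -1, -1, -1, -1, 0.3, 0.3, 0.3, 0.3, 0.3, 0.3],
  "translation": [
    [-15, 0, 0],
    [0, 0, -20],
    [0, 0, -25],
    [0, 0, -25],
    [0, 0, -25],
    [0, 0, -15],
    [16, -28, 0],
    [16, -28, 0],
    [16, -28, 0],
    [16, -28, 0],
    [17, -29, 0],
    [17, -29, 0]
  ],
  "twist": [0, 0, 0, 0, 0, 0, 0, 0, 0, 0, 0, 0]
}}

```text
time: 8.25
eef_pos: [0.5288, 0.0028, 0.2529]
tcp_rot: [[-0.967, -0.253, -0.002], [-0.253, 0.967, -0.001], [0.002, -0.0, -1.0]]
ft_force: [1.2, 0.7, 0.1]
opening: 0.0554
finger_force: 0.0
```

{"op": "arm_command", "data": {
  "claw": [0.3, 0.3],
  "translation": [
    [0, 0, 0],
    [0, 0, 0]
  ],
  "twist": [0, 0]
}}

```text
time: 8.45
eef_pos: [0.5294, 0.0035, 0.2531]
tcp_rot: [[-0.968, -0.251, -0.001], [-0.251, 0.968, -0.0], [0.001, 0.0, -1.0]]
ft_force: [1.2, 0.2, 0.3]
opening: 0.0555
finger_force: 0.0
```

Run:
```python
from h import *
import cv2
s=r.sense();print(s["eef_pos"],s["ft_force"],s["opening"]);e,R=wcam(s);m=r.camera_model("wrist")
cv2.imwrite("pics/w4.png",r.grab_frame("wrist")[:,:,::-1])
p=[.5915,.0246,-.27415]
for a in(-145,-150,-155):
    a=np.deg2rad(a);print([proj(stand(p,.065*np.cos(a),.065*np.sin(a),z),m,e,R).round(0) for z in(.128,.186)])
for a in(.5,.6,.7):
    b=np.deg2rad(54.3)+a;print(a,[proj((.5577+.1*np.cos(b),.0964+.1*np.sin(b),z),m,e,R).round(0) for z in(.112,.147)])
```

```text
[0.52943426 0.00346969 0.25313122] [1.15705148 0.16388004 0.26628919] 0.055455355912145024
[array([280., 215.]), array([280., 248.])]
[array([288., 215.]), array([289., 247.])]
[array([295., 215.]), array([299., 248.])]
0.5 [array([481., 303.]), array([503., 327.])]
0.6 [array([486., 293.]), array([509., 316.])]
0.7 [array([491., 283.]), array([515., 306.])]
```

View pics/w4.png

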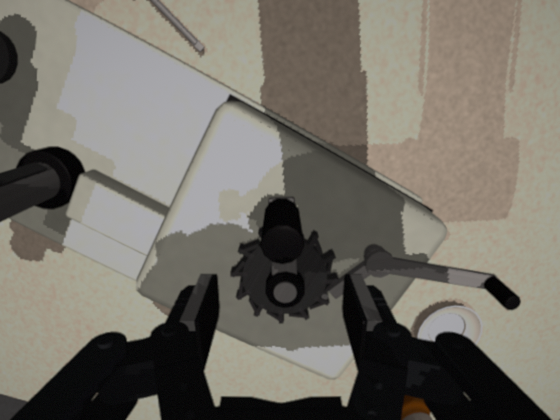

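{"op": "arm_command", "data": {
  "claw": [0.3, 0.3, 0.3, 0.3, 0.3, 0.3, -1, -1, -1, -1, -1, -1],
  "translation": [
    [1, 4, 0],
    [0, 0, 25],
    [0, 0, 25],
    [0, 0, 25],
    [0, 0, 15],
    [0, 0, 0],
    [0, 0, 0],
    [0, 0, 0],
    [0, 0, 0],
    [0, 0, 0],
    [0, 0, 0],
    [0, 0, 0]
  ],
  "twist": [0, 0, 0, 0, 0, 0, 0, 0, 0, 0, 0, 0],
  "squeeze": 40
}}

```text
time: 9.7
eef_pos: [0.5294, 0.007, 0.1651]
tcp_rot: [[-0.967, -0.253, 0.003], [-0.253, 0.967, -0.002], [-0.003, -0.002, -1.0]]
ft_force: [1.4, -5.2, 1.6]
opening: 0.025
finger_force: 39.2
```

```bash
cat > arc.py <<'E'
import numpy as np,sys
a0,a1,n=map(float,sys.argv[1:]);n=int(n)
R=np.array([[-.9675,-.253],[-.253,.9675]])
t=np.deg2rad(np.linspace(a0,a1,n+1))
p=(65*np.c_[np.cos(t),np.sin(t)])@R
print(np.diff(np.round(p-p[0],1),axis=0).round(1).tolist())
E
python3 arc.py -164 -176 10
```

```text
[[0.0, 1.4], [0.0, 1.3], [-0.0, 1.4], [-0.1, 1.3], [-0.1, 1.4], [-0.1, 1.4], [-0.2, 1.3], [-0.2, 1.4], [-0.2, 1.3], [-0.2, 1.3]]
```

{"op": "arm_command", "data": {
  "claw": [-1, -1, -1, -1, -1, -1, -1, -1, -1, -1, -1, -1],
  "translation": [
    [0, 1.4, 0],
    [0, 1.4, 0],
    [0, 1.4, 0],
    [-0.1, 1.3, 0],
    [-0.1, 1.4, 0],
    [-0.1, 1.3, 0],
    [-0.2, 1.3, 0],
    [-0.2, 1.3, 0],
    [-0.2, 1.3, 0],
    [-0.2, 1.3, 0],
    [0, 0, 0],
    [0, 0, 0]
  ],
  "twist": [0, 0, 0, 0, 0, 0, 0, 0, 0, 0, 0, 0],
  "squeeze": 60
}}

```text
time: 10.9
eef_pos: [0.5274, 0.0196, 0.1652]
tcp_rot: [[-0.967, -0.253, 0.004], [-0.253, 0.967, -0.003], [-0.003, -0.004, -1.0]]
ft_force: [3.0, -8.5, 0.3]
opening: 0.0247
finger_force: 58.8
```

Run:
```python
from h import *
import cv2
s=r.sense();print(s["eef_pos"],s["ft_force"],s["opening"]);d=s["eef_pos"][:2]-[.5915,.0246];print(np.hypot(*d),np.rad2deg(np.arctan2(d[1],d[0])))
M=r.camera_model("scene")
im=r.grab_frame("scene")[:,:,::-1]
cv2.imwrite("pics/s5.png",cv2.resize(im[170:270,220:380],None,fx=5,fy=5,interpolation=cv2.INTER_CUBIC))
```

```text
[0.52737134 0.01956362 0.16519926] [ 3.03140929 -8.54756017  0.31899331] 0.024697406317513992
0.06432612540142363 -175.50945773846513
```

View pics/s5.png

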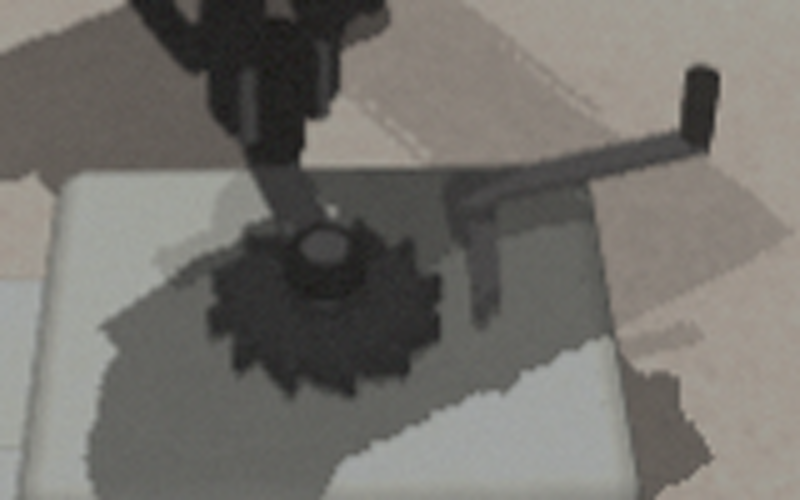

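```bash
python3 arc.py -175.5 -118 22;  python3 arc.py -118 -45 73
```

```text
[[0.5, -2.9], [0.3, -3.0], [0.2, -2.9], [0.0, -3.0], [-0.1, -3.0], [-0.2, -2.9], [-0.3, -3.0], [-0.5, -2.9], [-0.6, -2.9], [-0.8, -2.9], [-0.9, -2.8], [-1.0, -2.8], [-1.1, -2.7], [-1.3, -2.7], [-1.4, -2.6], [-1.5, -2.6], [-1.6, -2.5], [-1.7, -2.4], [-1.8, -2.3], [-2.0, -2.3], [-2.0, -2.1], [-2.1, -2.1]]
[[-0.8, -0.8], [-0.9, -0.7], [-0.9, -0.7], [-0.8, -0.8], [-0.9, -0.7], [-0.9, -0.6], [-1.0, -0.7], [-0.9, -0.7], [-0.9, -0.6], [-1.0, -0.6], [-0.9, -0.6], [-1.0, -0.6], [-1.0, -0.6], [-1.0, -0.5], [-1.0, -0.6], [-1.0, -0.5], [-1.0, -0.5], [-1.0, -0.5], [-1.1, -0.4], [-1.0, -0.5], [-1.1, -0.4], [-1.0, -0.4], [-1.1, -0.4], [-1.1, -0.4], [-1.0, -0.3], [-1.1, -0.4], [-1.1, -0.3], [-1.1, -0.3], [-1.1, -0.3], [-1.1, -0.2], [-1.1, -0.3], [-1.1, -0.2], [-1.1, -0.2], [-1.2, -0.2], [-1.1, -0.1], [-1.1, -0.2], [-1.1, -0.1], [-1.2, -0.1], [-1.1, -0.1], [-1.1, 0.0], [-1.2, -0.1], [-1.1, 0.0], [-1.1, 0.0], [-1.2, 0.0], [-1.1, 0.1], [-1.1, 0.0], [-1.2, 0.1], [-1.1, 0.1], [-1.1, 0.1], [-1.2, 0.1], [-1.1, 0.2], [-1.1, 0.2], [-1.1, 0.2], [-1.1, 0.2], [-1.1, 0.2], [-1.1, 0.3], [-1.1, 0.2], [-1.1, 0.3], [-1.1, 0.3], [-1.1, 0.4], [-1.1, 0.3], [-1.1, 0.4], [-1.0, 0.4], [-1.1, 0.4], [-1.1, 0.4], [-1.0, 0.4], [-1.0, 0.5], [-1.1, 0.5], [-1.0, 0.5], [-1.0, 0.5], [-1.0, 0.5], [-1.0, 0.5], [-1.0, 0.6]]
```

{"op": "arm_command", "data": {
  "claw": [-1, -1, -1, -1, -1, -1, -1, -1, -1, -1, -1],
  "translation": [
    [0.5, -2.9, 0],
    [0.3, -3, 0],
    [0.2, -2.9, 0],
    [0, -3, 0],
    [-0.1, -3, 0],
    [-0.2, -2.9, 0],
    [-0.3, -3, 0],
    [-0.5, -2.9, 0],
    [-0.6, -2.9, 0],
    [-0.8, -2.9, 0],
    [-0.9, -2.8, 0]
  ],
  "twist": [0, 0, 0, 0, 0, 0, 0, 0, 0, 0, 0]
}}

```text
time: 12.05
eef_pos: [0.5373, -0.0111, 0.1652]
tcp_rot: [[-0.967, -0.253, 0.003], [-0.253, 0.967, -0.003], [-0.002, -0.003, -1.0]]
ft_force: [0.1, -6.8, 3.4]
opening: 0.0241
finger_force: 58.8
```

{"op": "arm_command", "data": {
  "claw": [-1, -1, -1, -1, -1, -1, -1, -1, -1, -1, -1, -1],
  "translation": [
    [-1, -2.8, 0],
    [-1.1, -2.7, 0],
    [-1.3, -2.7, 0],
    [-1.4, -2.6, 0],
    [-1.5, -2.6, 0],
    [-1.6, -2.5, 0],
    [-1.7, -2.4, 0],
    [-1.8, -2.3, 0],
    [-2, -2.3, 0],
    [-2, -2.1, 0],
    [-2.1, -2.1, 0],
    [0, 0, 0]
  ],
  "twist": [0, 0, 0, 0, 0, 0, 0, 0, 0, 0, 0, 0]
}}

```text
time: 13.25
eef_pos: [0.5616, -0.0338, 0.1652]
tcp_rot: [[-0.968, -0.253, 0.003], [-0.253, 0.968, -0.004], [-0.002, -0.005, -1.0]]
ft_force: [2.7, -10.6, -1.0]
opening: 0.0244
finger_force: 58.8
```

```bash
cat > f.py <<'E'
from h import *
s=r.sense();d=s["eef_pos"][:2]-[.5915,.0246];a=np.arctan2(d[1],d[0]);f=s["ft_force"]
print(s["time"],np.hypot(*d).round(4),np.rad2deg(a).round(1),"tan",(-f[0]*np.sin(a)+f[1]*np.cos(a)).round(1),"rad",(f[0]*np.cos(a)+f[1]*np.sin(a)).round(1),s["opening"].round(4))
E
python3 f.py
```

```text
Traceback (most recent call last):
  File "f.py", line 3, in <module>
    print(s["time"],np.hypot(*d).round(4),np.rad2deg(a).round(1),"tan",(-f[0]*np.sin(a)+f[1]*np.cos(a)).round(1),"rad",(f[0]*np.cos(a)+f[1]*np.sin(a)).round(1),s["opening"].round(4))
                                                                                                                                                                ^^^^^^^^^^^^^^^^^^
AttributeError: 'float' object has no attribute 'round'
```

{"op": "arm_command", "data": {
  "claw": [-1, -1, -1, -1, -1, -1],
  "translation": [
    [-0.5, -1.2, 0],
    [-0.5, -1.2, 0],
    [-0.5, -1.1, 0],
    [-0.8, -0.8, 0],
    [-0.9, -0.7, 0],
    [0, 0, 0]
  ],
  "twist": [0, 0, 0, 0, 0, 0]
}}

```text
time: 13.85
eef_pos: [0.5667, -0.0365, 0.1652]
tcp_rot: [[-0.967, -0.253, 0.005], [-0.253, 0.967, -0.002], [-0.005, -0.003, -1.0]]
ft_force: [5.0, -5.4, -0.9]
opening: 0.0247
finger_force: 58.8
```

```bash
sed -i 's/s\["opening"\].round(4)/s["opening"]/' f.py; python3 f.py
```

```text
13.85 0.0659 -112.1 tan 6.6 rad 3.1 0.024656472394297628
```

{"op": "arm_command", "data": {
  "claw": [-1, -1, -1, -1, -1, -1],
  "translation": [
    [-0.9, -0.7, 0],
    [-0.9, -0.7, 0],
    [-0.9, -0.7, 0],
    [-0.9, -0.7, 0],
    [-0.9, -0.6, 0],
    [0, 0, 0]
  ],
  "twist": [0, 0, 0, 0, 0, 0]
}}

```text
time: 14.45
eef_pos: [0.5721, -0.0385, 0.1653]
tcp_rot: [[-0.967, -0.253, 0.006], [-0.253, 0.967, -0.002], [-0.005, -0.003, -1.0]]
ft_force: [5.1, -6.4, -1.0]
opening: 0.0247
finger_force: 58.8
```

{"op": "arm_command", "data": {
  "claw": [-1, -1, -1, -1, -1, -1],
  "translation": [
    [-1, -0.7, 0],
    [-1, -0.7, 0],
    [-1, -0.6, 0],
    [-0.9, -0.6, 0],
    [-1, -0.6, 0],
    [0, 0, 0]
  ],
  "twist": [0, 0, 0, 0, 0, 0]
}}

```text
time: 15.05
eef_pos: [0.5779, -0.0401, 0.1653]
tcp_rot: [[-0.967, -0.253, 0.006], [-0.253, 0.967, -0.002], [-0.006, -0.003, -1.0]]
ft_force: [6.1, -4.8, -1.7]
opening: 0.0249
finger_force: 58.8
```

{"op": "arm_command", "data": {
  "claw": [-1, -1, -1, -1, -1, -1],
  "translation": [
    [-1, -0.6, 0],
    [-1, -0.6, 0],
    [-1, -0.5, 0],
    [-1, -0.6, 0],
    [-1, -0.5, 0],
    [0, 0, 0]
  ],
  "twist": [0, 0, 0, 0, 0, 0]
}}

```text
time: 15.65
eef_pos: [0.5836, -0.0412, 0.1653]
tcp_rot: [[-0.967, -0.253, 0.007], [-0.253, 0.967, -0.001], [-0.006, -0.003, -1.0]]
ft_force: [5.5, -4.0, -0.8]
opening: 0.0245
finger_force: 58.8
```

{"op": "arm_command", "data": {
  "claw": [-1, -1, -1, -1, -1, -1],
  "translation": [
    [-1, -0.5, 0],
    [-1, -0.5, 0],
    [-1, -0.5, 0],
    [-1, -0.5, 0],
    [-1, -0.4, 0],
    [0, 0, 0]
  ],
  "twist": [0, 0, 0, 0, 0, 0]
}}

```text
time: 16.25
eef_pos: [0.5892, -0.0417, 0.1653]
tcp_rot: [[-0.967, -0.253, 0.007], [-0.253, 0.967, -0.0], [-0.007, -0.002, -1.0]]
ft_force: [6.8, -2.5, -2.6]
opening: 0.0246
finger_force: 58.8
```

{"op": "arm_command", "data": {
  "claw": [-1, -1, -1, -1, -1, -1],
  "translation": [
    [-1.1, -0.4, 0],
    [-1, -0.4, 0],
    [-1.1, -0.4, 0],
    [-1, -0.4, 0],
    [-1.1, -0.4, 0],
    [0, 0, 0]
  ],
  "twist": [0, 0, 0, 0, 0, 0]
}}

```text
time: 16.85
eef_pos: [0.595, -0.0418, 0.1653]
tcp_rot: [[-0.967, -0.253, 0.008], [-0.253, 0.967, 0.001], [-0.008, -0.001, -1.0]]
ft_force: [6.5, -0.7, -1.2]
opening: 0.0253
finger_force: 58.9
```

{"op": "arm_command", "data": {
  "claw": [-1, -1, -1, -1, -1, -1],
  "translation": [
    [-1.1, -0.3, 0],
    [-1.1, -0.3, 0],
    [-1.1, -0.3, 0],
    [-1.1, -0.3, 0],
    [-1.1, -0.2, 0],
    [0, 0, 0]
  ],
  "twist": [0, 0, 0, 0, 0, 0]
}}

```text
time: 17.45
eef_pos: [0.6007, -0.0414, 0.1653]
tcp_rot: [[-0.967, -0.254, 0.008], [-0.254, 0.967, 0.001], [-0.008, -0.001, -1.0]]
ft_force: [7.5, 1.0, -0.3]
opening: 0.0249
finger_force: 58.9
```

{"op": "arm_command", "data": {
  "claw": [-1, -1, -1, -1, -1, -1],
  "translation": [
    [-1.1, -0.2, 0],
    [-1.1, -0.2, 0],
    [-1.1, -0.2, 0],
    [-1.1, -0.1, 0],
    [-1.1, -0.1, 0],
    [0, 0, 0]
  ],
  "twist": [0, 0, 0, 0, 0, 0]
}}

```text
time: 18.05
eef_pos: [0.6062, -0.0404, 0.1653]
tcp_rot: [[-0.967, -0.254, 0.008], [-0.254, 0.967, 0.002], [-0.008, -0.0, -1.0]]
ft_force: [7.1, 2.0, 0.3]
opening: 0.0249
finger_force: 58.9
```

{"op": "arm_command", "data": {
  "claw": [-1, -1, -1, -1, -1, -1],
  "translation": [
    [-1.1, -0.1, 0],
    [-1.1, 0, 0],
    [-1.1, 0, 0],
    [-1.1, 0, 0],
    [-1.1, 0, 0],
    [0, 0, 0]
  ],
  "twist": [0, 0, 0, 0, 0, 0]
}}

```text
time: 18.65
eef_pos: [0.6115, -0.039, 0.1653]
tcp_rot: [[-0.967, -0.254, 0.008], [-0.254, 0.967, 0.002], [-0.008, -0.0, -1.0]]
ft_force: [7.4, 1.8, 0.1]
opening: 0.0246
finger_force: 58.9
```

{"op": "arm_command", "data": {
  "claw": [-1, -1, -1, -1, -1, -1],
  "translation": [
    [-1.1, 0.1, 0],
    [-1.1, 0.1, 0],
    [-1.1, 0.1, 0],
    [-1.1, 0.1, 0],
    [-1.1, 0.1, 0],
    [0, 0, 0]
  ],
  "twist": [0, 0, 0, 0, 0, 0]
}}

```text
time: 19.25
eef_pos: [0.6167, -0.0372, 0.1653]
tcp_rot: [[-0.967, -0.254, 0.008], [-0.254, 0.967, 0.002], [-0.008, -0.0, -1.0]]
ft_force: [5.9, 2.9, -1.7]
opening: 0.0246
finger_force: 58.9
```

{"op": "arm_command", "data": {
  "claw": [-1, -1, -1, -1, -1, -1],
  "translation": [
    [-1.1, 0.2, 0],
    [-1.1, 0.2, 0],
    [-1.1, 0.2, 0],
    [-1.1, 0.2, 0],
    [0, 0, 0],
    [0, 0, 0]
  ],
  "twist": [0, 0, 0, 0, 0, 0]
}}

```text
time: 19.85
eef_pos: [0.6208, -0.0353, 0.1653]
tcp_rot: [[-0.967, -0.254, 0.008], [-0.254, 0.967, 0.002], [-0.008, -0.0, -1.0]]
ft_force: [6.4, 1.8, 0.3]
opening: 0.0246
finger_force: 58.9
```

{"op": "arm_command", "data": {
  "claw": [-1, -1, -1, -1, -1, -1],
  "translation": [
    [-1.1, 0.3, 0],
    [-1.1, 0.3, 0],
    [-1.1, 0.3, 0],
    [-1.1, 0.3, 0],
    [0, 0, 0],
    [0, 0, 0]
  ],
  "twist": [0, 0, 0, 0, 0, 0]
}}

```text
time: 20.45
eef_pos: [0.6248, -0.0331, 0.1653]
tcp_rot: [[-0.967, -0.254, 0.008], [-0.254, 0.967, 0.002], [-0.008, -0.0, -1.0]]
ft_force: [7.6, 2.1, -0.6]
opening: 0.0245
finger_force: 58.9
```

{"op": "arm_command", "data": {
  "claw": [-1, -1, -1, -1, -1, -1],
  "translation": [
    [-1.1, 0.3, 0],
    [-1.1, 0.3, 0],
    [-1.1, 0.4, 0],
    [-1.1, 0.4, 0],
    [0, 0, 0],
    [0, 0, 0]
  ],
  "twist": [0, 0, 0, 0, 0, 0]
}}

```text
time: 21.05
eef_pos: [0.6288, -0.0306, 0.1653]
tcp_rot: [[-0.967, -0.254, 0.008], [-0.254, 0.967, 0.002], [-0.008, -0.0, -1.0]]
ft_force: [7.4, 1.5, -1.3]
opening: 0.0248
finger_force: 58.9
```

{"op": "arm_command", "data": {
  "claw": [-1, -1, -1, -1, -1, -1],
  "translation": [
    [-1.1, 0.4, 0],
    [-1, 0.4, 0],
    [-1.1, 0.4, 0],
    [-1.1, 0.4, 0],
    [0, 0, 0],
    [0, 0, 0]
  ],
  "twist": [0, 0, 0, 0, 0, 0]
}}

```text
time: 21.65
eef_pos: [0.6298, -0.0299, 0.1652]
tcp_rot: [[-0.967, -0.253, 0.002], [-0.253, 0.967, -0.001], [-0.002, -0.002, -1.0]]
ft_force: [0.3, -2.6, 6.9]
opening: 0.0248
finger_force: 59.3
```

{"op": "arm_command", "data": {
  "claw": [0.3, 0.3, 0.3, 0.3, 0.3, 0.3, 0.3, 0.3, 0.3, 0.3, 0.3],
  "translation": [
    [0, 0, 0],
    [0, 0, 0],
    [0, 0, 0],
    [0, 0, 0],
    [0, 0, 0],
    [0, 0, -10],
    [0, 0, -20],
    [0, 0, -25],
    [0, 0, -25],
    [0, 0, -10],
    [0, 0, 0]
  ],
  "twist": [0, 0, 0, 0, 0, 0, 0, 0, 0, 0, 0]
}}

```text
time: 22.75
eef_pos: [0.63, -0.0292, 0.2552]
tcp_rot: [[-0.967, -0.253, 0.004], [-0.253, 0.967, 0.001], [-0.004, -0.0, -1.0]]
ft_force: [-0.7, 0.2, -0.3]
opening: 0.0554
finger_force: 0.0
```

Run:
```python
from h import *
import cv2
s=r.sense();print(s["eef_pos"],s["ft_force"],s["opening"])
a=r.grab_frame("side")[:,:,::-1];cv2.imwrite("pics/d6.png",a)
```

```text
[ 0.62997901 -0.02918036  0.2552249 ] [-0.67164238  0.18605884 -0.34692899] 0.055390895907313394
```

View pics/d6.png

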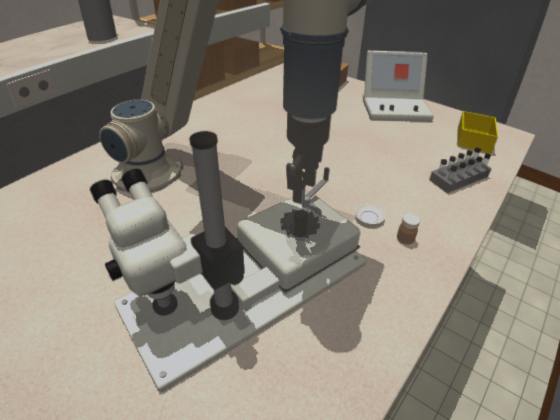

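The side view shows the head down on the post cap (around 163,290). The gripper is clear above the crank, and the jar and dish are where they were.

```bash
python3 -c "
from rig import r
print(r.job_done())"
```

```text
the job is handed in; nothing more can be done
None
```

I handed in the job at about 23 s: the lever went over to release, the pawl sprang clear on a short wind-up, and I lowered the head under control onto the park post and let go. The landing was felt as the load leaving the knob, and the last picture showed the head on the cap and the jar and dish unmoved. The screwdriver was not checked again after the lowering, and the hand-in returned no verdict.

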